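Load the gear-train parts on their kitting posts

TASK

Load the gearbox kit on its two upright posts: on the tall post thread first the toothed gear, then the plain spacer sleeve on top of it, then the ball bearing on top of that; on the short post thread the belt pulley. Each part keeps the side up that it lies on the bench with and must sit all the way down, flat on the part or post foot under it, and neither bottle may be knocked over.

Things in the scene. Friction and masses are not known exactly. Their poses are not given: they have to be found in the camera images.
- tall_post: Fixed square grey-painted plate, 96 x 96 mm, 6 mm thick, four bolt heads (top at 9 mm) near its corners, with a round boss of 36 mm diameter whose flat top, the seat, is 10 mm above the bench. From its centre rises a steel post of 14 mm diameter to 82 mm above the bench; its top 12 mm taper to a 5 mm tip. Origin: centre of the plate's underside on the bench, on the post's axis; z up along the post.
- short_post: Fixed round grey-painted foot, 96 mm diameter, 6 mm thick, three bolt heads (top at 9 mm), with a round boss of 36 mm diameter whose flat top, the seat, is 10 mm above the bench. From its centre rises a steel post of 14 mm diameter to 56 mm above the bench; its top 12 mm taper to a 5 mm tip. Origin: centre of the underside on the bench, on the post's axis; z up along the post.
- gear: Steel spur gear lying flat, hub up: 20-tooth rim of 79 mm diameter and 15 mm thick, on it a smooth round hub of 40 mm diameter that reaches from 15 to 30 mm above its underside (grasp the hub). Bore 24 mm right through. 0.21 to 0.37 kg. Origin: centre of its underside; z up along the bore.
- sleeve: Plain steel spacer sleeve standing upright: smooth tube, 36 mm outside diameter, 22 mm high, 24 mm bore right through. About 0.1 kg. Origin: centre of its underside; z up along the bore.
- bearing: Ball bearing lying flat: smooth steel ring, 52 mm outside diameter, 14 mm high, dark seal between its outer and inner ring, 24 mm bore right through. About 0.14 kg. Origin: centre of its underside; z up along the bore.
- pulley: Aluminium belt pulley lying flat, hub up: two smooth rims of 64 mm diameter (0 to 4 and 12 to 16 mm above its underside) with the belt groove between them, on top a smooth round hub of 36 mm diameter that reaches from 16 to 30 mm (grasp the hub). Bore 24 mm right through. About 0.18 kg. Origin: centre of its underside; z up along the bore.
- oil_bottle: Loose bystander: small brown dropper bottle with a black dropper top, 34 mm diameter, 102 mm high, standing. Origin: centre of its underside.
- flux_bottle: Loose bystander: white bottle with a blue band and brown cap, 48 mm diameter, 94 mm high, standing. Origin: centre of its underside.

How it is judged:
By the outcome, as a careful person would: the job done as asked, in the order asked, and still so for the second after the job is handed in, with the robot touching nothing.
It also fails if it takes over 99 s, if anything falls off the work surface, if the arm or the gripper's body presses on something with over 40 N, if the wrist force passes 120 N, or if a joint passes its speed limit or range.

ROBOT

A 6-joint arm with a two-finger parallel gripper is mounted at the origin on a cart in front of the work surface, level with it; the furniture and walls round the work are solid. World frame = base frame: x ahead of the robot, y to its left, z up, the work surface at z = 0. Lengths are in m, angles in rad, forces in N, time in s.
With the tool pointing down it reaches from about 0.35 to 0.975 m from the base axis. Payload 4.9 kg.
Tool frame: the origin (TCP) lies at the very end of the fingers, on their centre line; the grasp point (between the pads) lies 19 mm behind it (ctrl.grip_point_offset is the distance from the TCP to the grasp point, in m); z points along the fingers, y is the line along which they close (so a half turn about z gives the same grasp; the last joint's range is limited). The gripper opens to 85 mm and grips with 20 to 120 N. Pads are 22 mm wide; open, the fingers measure 114 mm over their backs; the gripper's body (76 mm by 85 mm) begins 54 mm behind the grasp point. The pads swing forward as they close: fully open they stand 13 mm farther back than shut.
Start: joints at [-1.416, 0.053, 1.613, -0, 1.476, -0.119], TCP at [0.169, -0.602, 0.231] pointing down, gripper open.
Joint ranges: [-3.01, 3.01], [-1.01, 2.22], [0.06, 2.58], [-1.02, 4.17], [0.09, 2.62], [-3.14, 3.14]. Speed limits (rad/s): [2.57, 2.57, 3.14, 3.14, 3.14, 3.14].

INTERFACE

Orientations are given as a rotation vector (axis times angle).
In Python, from station import ctrl gives the robot as it stands.
- The arm moves only by the tool send_rows, never from a script. Its argument "rows" is a list of rows, each a list of 3 entries, a list of its own where there are three numbers: the finger opening in cm, from 0 to 8.54, then the shift along the tool's x, y, z in cm, then the turn about the tool's z in degrees. A call has 1 to 10 rows; each row shifts and turns the commanded pose from where the row before left it, along the tool's axes as they then stand; what a row does not reach is not made up. A row lasts 1/8 s, in which the tool goes at most 62.5 mm and 10.7 degrees, less where a joint would pass 70% of its speed; a pose out of reach is approached as far as the arm can. A call with a gripper value outside its range is refused whole. The fingers move at their own pace and stop on an object; "newtons" is the grip in N (left out, the last holds). Time passes only in rows, so rows that do not move let the fingers close. It gives the time, the measured TCP pose, the force, the opening and the grip force at its end, in the units of the state.
- ctrl.get_obs(): the state, without advancing time (a new reading comes with each control period).
- ctrl.get_image(name): name is "scene" or "top" or "wrist"; returns a dict with "frame" (480x640x3 uint8, red, green, blue), "range_z" (480x640 float32, m along the optical axis (not along the pixel's ray), 0 where there is no reading), "fx", "fy", "cx", "cy" (pixels), "k1" (the pictures are not rectified: a ray, as slopes to the right and down, at radius r is drawn at 1 + k1 r^2 times it, then the intrinsics apply), "cam_to_world" (4x4, takes a point from camera to world coordinates). Camera axes: x right, y down, z forward; pixel columns grow to the right and rows downward; lengths in m; the calibration is good to about 2 mm. A picture is of the moment at which its call begins.
- ctrl.finish_job(): hands the job in; it is judged then, once.
The state is a dict: "t": time; "q": joint angles; "dq": joint speeds; "effort": joint torques, N m; "tool_pos": TCP position; "tool_rot": TCP orientation; "contact_force": force on the tool from outside, world axes, zero at the start; "wrist_torque": the same for the moment, N m; "opening": finger opening in m; "grip_force": force on a finger pad.
Only numpy, scipy, OpenCV 4.12 (cv2) and the standard library are available. Lean on these libraries where they do the work, as an engineer would, in place of code of your own. Each camera call takes 0.05 s, during which the arm holds its last target. There are 200 camera calls.

## Working session

There is one attempt and no reset: what is moved stays moved. The work goes in short steps, Python scripts to look and compute and a tool call to move; the robot and the scene stay as the last step left them, time stands still between calls to the robot, and variables do not carry over. Pictures are saved under pics/ and viewed, at most 14 in all, crops included, and the job is handed in when it is done.

Besides the shell and the picture viewer there is one more tool, called after "Request:" as name([rows], argument=value, ...), one row to a line, values as JSON. send_rows: Moves the arm, as the interface text tells. Its arguments: {"type":"object","properties":{"rows":{"type":"array","items":{"type":"array"}},"newtons":{"type":"number"}},"required":["rows"]}

```bash
ls; mkdir -p pics
python3 - <<'E'
from station import ctrl
import cv2,numpy as np
o=ctrl.get_obs();print({k:np.round(v,3) for k,v in o.items()}, ctrl.grip_point_offset)
for n in("scene","top"):
    d=ctrl.get_image(n);cv2.imwrite(f"pics/{n}0.png",d["frame"][:,:,::-1]);np.savez(f"{n}0.npz",**d)
    print(n,d["fx"],d["fy"],d["cx"],d["cy"],d["k1"],np.round(d["cam_to_world"],3))
E
```

```text
pics
{'t': np.float64(0.0), 'q': array([-1.416,  0.053,  1.614, -0.   ,  1.476, -0.119]), 'dq': array([ 0.001,  0.002,  0.   ,  0.001, -0.001,  0.001]), 'effort': array([ 1.0000e-03, -3.9368e+01, -3.7018e+01, -0.0000e+00,  7.0000e-03,
        0.0000e+00]), 'tool_pos': array([ 0.169, -0.601,  0.23 ]), 'tool_rot': array([-3.11 , -0.428,  0.   ]), 'contact_force': array([ 0.142, -1.037,  0.027]), 'wrist_torque': array([ 0.024, -0.018, -0.059]), 'grip_force': np.float64(0.0), 'opening': np.float64(0.085)} 0.0187
scene 547.6808784236764 547.6808784236764 307.1363607482616 232.28450592446373 0.022031226903004377 [[-0.724 -0.327  0.607 -0.095]
 [-0.689  0.319 -0.651  0.601]
 [ 0.019 -0.89  -0.456  0.523]
 [ 0.     0.     0.     1.   ]]
top 534.5388133498487 534.5388133498487 325.0684639340528 235.73969570733937 -0.05892235229044947 [[-1.700e-02 -9.860e-01  1.650e-01  3.730e-01]
 [-1.000e+00  1.700e-02 -2.000e-03 -1.220e-01]
 [-1.000e-03 -1.650e-01 -9.860e-01  1.053e+00]
 [ 0.000e+00  0.000e+00  0.000e+00  1.000e+00]]
```

View pics/scene0.png

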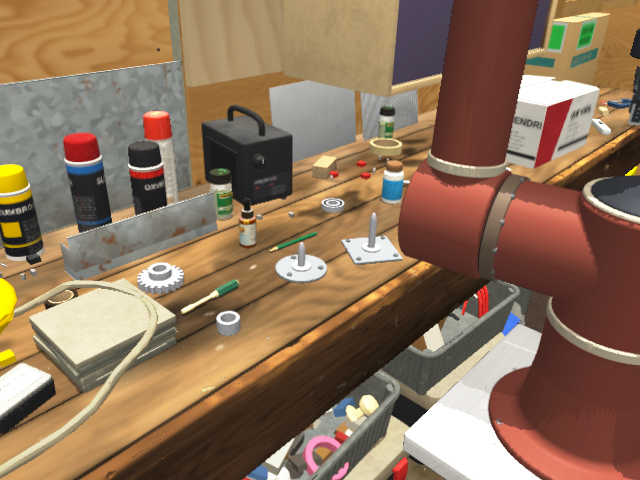

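View pics/top0.png

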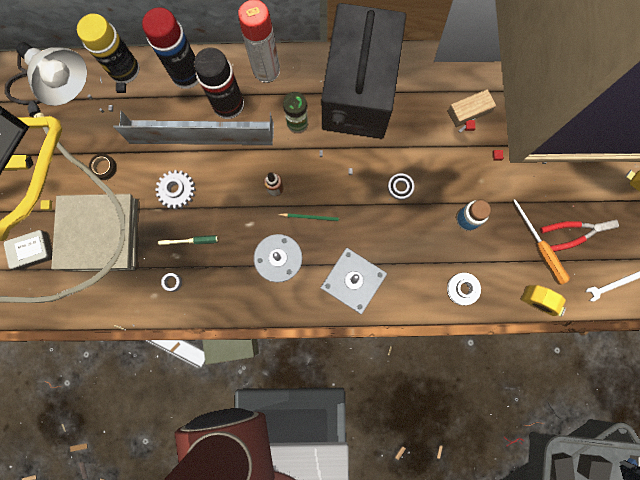

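The scene view shows all the parts. In the top view I see the gear at (175,188), sleeve (171,282), round short_post (278,258), square tall_post (353,281), bearing (401,186) and pulley (464,289). The oil bottle is at (273,183) and the flux bottle at (473,214). Next I measure each of them.

```bash
cat > h.py <<'E'
import numpy as np,cv2
from scipy.optimize import least_squares
def cloud(d):
    v,u=np.mgrid[0:480,0:640]; K=np.array([[d["fx"],0,d["cx"]],[0,d["fy"],d["cy"]],[0,0,1.]])
    n=cv2.undistortPoints(np.stack([u.ravel(),v.ravel()],1).astype(float)[:,None],K,np.array([float(d["k1"]),0,0,0,0]))[:,0]
    z=np.asarray(d["range_z"]).ravel(); T=np.asarray(d["cam_to_world"])
    R=np.c_[n,np.ones(len(n))]
    return (R*z[:,None]@T[:3,:3].T+T[:3,3]).reshape(480,640,3),(R@T[:3,:3].T).reshape(480,640,3),T[:3,3]
def onplane(d,u,v,h):
    _,R,c=cloud(d); r=R[int(round(v)),int(round(u))]; return c+r*(h-c[2])/r[2]
def band(P,c,rad,lo,hi):
    m=(np.hypot(P[...,0]-c[0],P[...,1]-c[1])<rad)&(P[...,2]>lo)&(P[...,2]<hi)
    return P[m]
E
python3 - <<'E'
from h import *
d=dict(np.load("top0.npz")); P,R,c=cloud(d)
for n,u,v,h in [("gear",175,188,.03),("sleeve",171,282,.022),("bearing",401,186,.014),("pulley",464,289,.03),("short",278,258,.006),("tall",353,281,.006),("oil",273,183,.102),("flux",478,208,.094)]:
    p=onplane(d,u,v,h)
    q=band(P,p,.06,-.01,.12)
    print(n,np.round(p,4),"z hist",np.histogram(q[:,2]*1000,bins=np.arange(-9,120,6))[0])
    a=band(P,p,.05 if n in("gear","short","tall","pulley") else .04,h-.004,h+.004)
    if len(a):
        (x,y),r=cv2.minEnclosingCircle(a[:,:2].astype(np.float32)); print("   band n",len(a),"cent",np.round(a.mean(0),4),"mec",round(x,4),round(y,4),round(r,4))
E
```

```text
gear [0.6453 0.1712 0.03  ] z hist [ 265 1308  110  495  202   68  144    4    0    0    0    0    0    0
    0    0    0    0    0    0    0]
   band n 173 cent [0.6481 0.1763 0.0288] mec 0.6489 0.1768 0.0196
sleeve [0.46   0.1758 0.022 ] z hist [ 406 2153   87   25   84   71    0    0    0    0    0    0    0    0
    0    0    0    0    0    0    0]
   band n 138 cent [0.4616 0.1772 0.0212] mec 0.4618 0.1782 0.018
bearing [ 0.6456 -0.2781  0.014 ] z hist [ 337 1810   93  365   37    0    0    0    0    0    0    0    0    0
    0    0    0    0    0    0    0]
   band n 369 cent [ 0.6476 -0.2769  0.0128] mec 0.6476 -0.2774 0.0261
pulley [ 0.4365 -0.3886  0.03  ] z hist [ 278 1765   72  266  313   50  126    2    0    0    0    0    0    0
    0    0    0    0    0    0    0]
   band n 148 cent [ 0.4391 -0.3933  0.0291] mec 0.4381 -0.393 0.0182
short [ 0.5055 -0.0307  0.006 ] z hist [ 124 1057 1414  172    3    2    3    5    9   17   14    2    0    0
    0    0    0    0    0    0    0]
   band n 1600 cent [ 0.5058 -0.0305  0.0056] mec 0.5055 -0.0308 0.0493
tall [ 0.4577 -0.1774  0.006 ] z hist [  79  766 1821  170    5    1    2    1    2    2    3    2    5   16
   16    9    0    0    0    0    0]
   band n 1765 cent [ 0.4583 -0.1781  0.0056] mec 0.4576 -0.1774 0.05
oil [ 0.6321 -0.0301  0.102 ] z hist [ 360 1857  105   15   12   15   13   11   15   16   26   73   18   29
   43    5    5   30    8    0    0]
   band n 12 cent [ 0.6487 -0.0244  0.0999] mec 0.6484 -0.0233 0.0042
flux [ 0.5808 -0.4067  0.094 ] z hist [ 258 1628   67   23   19   22   25   25   24   19   29   26   61   99
   17   27  160  162    0    0    0]
   band n 293 cent [ 0.5792 -0.4116  0.0932] mec 0.5795 -0.4119 0.0187
```

Request:
send_rows([
  [8.5, [0, 0, 0], 7.8],
  [8.5, [0, 0, 0], 7.8],
  [8.5, [3.4, -2.6, 0], 0],
  [8.5, [3.4, -2.6, 0], 0],
  [8.5, [3.4, -2.6, 0], 0],
  [8.5, [3.4, -2.6, 0], 0],
  [8.5, [3.4, -2.6, 0], 0],
  [8.5, [3.4, -2.6, 0], 0],
  [8.5, [3.4, -2.6, 0], 0],
  [8.5, [3.1, -2.6, 0], 0],
], newtons=40)

```text
t: 1.35
tool_pos: [0.4385, -0.392, 0.2307]
tool_rot: [-3.141, -0.003, 0.001]
contact_force: [0.4, -0.4, -0.6]
opening: 0.085
grip_force: 0.0
```

```bash
cat >> h.py <<'E'
def state(ctrl):
    o=ctrl.get_obs(); from scipy.spatial.transform import Rotation as Ro
    R=Ro.from_rotvec(o["tool_rot"]).as_matrix()
    print("t",round(float(o["t"]),2),"tcp",np.round(o["tool_pos"],4),"yaw",round(np.degrees(np.arctan2(R[1,0],R[0,0])),2),"F",np.round(o["contact_force"],1),"open",round(float(o["opening"]),4),"grip",round(float(o["grip_force"]),1)); return o,R
def togo(o,R,p): print("shift cm",np.round(R.T@(np.array(p)-o["tool_pos"])*100,2))
def look(ctrl,name,c,h,rad,tag=None):
    d=ctrl.get_image(name); P,_,_=cloud(d); a=band(P,c,rad,h-.004,h+.004)
    if tag: cv2.imwrite(f"pics/{tag}.png",d["frame"][:,:,::-1])
    if len(a)>5:
        (x,y),r=cv2.minEnclosingCircle(a[:,:2].astype(np.float32)); print(name,"n",len(a),"cent",np.round(a.mean(0),4),"mec",round(x,4),round(y,4),round(r,4))
    return d,P
E
python3 - <<'E'
from h import *; from station import ctrl
o,R=state(ctrl); togo(o,R,(.4381,-.393,.2))
look(ctrl,"wrist",(.438,-.393),.03,.03,"w1")
E
```

```text
t 1.35 tcp [ 0.4385 -0.392   0.2307] yaw 0.1 F [ 0.4 -0.4 -0.6] open 0.085 grip 0.0
shift cm [-0.04  0.1   3.07]
wrist n 808 cent [ 0.4411 -0.3941  0.0302] mec 0.4407 -0.394 0.018
```

View pics/w1.png

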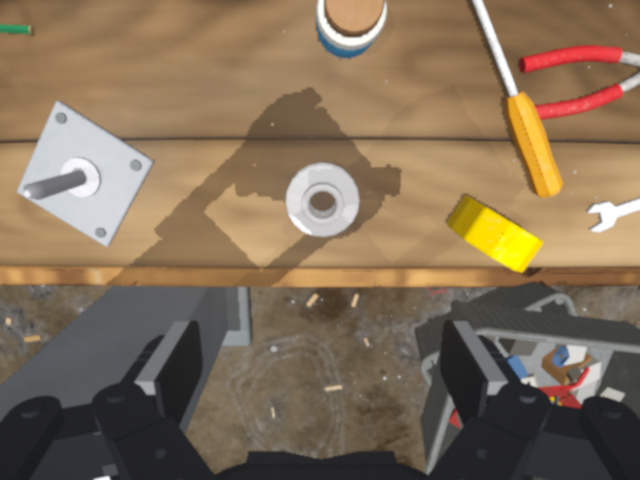

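The wrist view shows the pulley centred at about (323,200), close to the predicted spot. I'll descend onto its hub.

Request:
send_rows([
  [6.5, [0.05, 0.08, 5.0], 0],
  [6.5, [0.1, 0.08, 5.0], 0],
  [6.5, [0, 0, 5.0], 0],
  [6.5, [0, 0, 3.0], 0],
  [6.5, [0, 0, 0], 0],
])

```text
t: 2.02
tool_pos: [0.437, -0.3927, 0.0476]
tool_rot: [-3.136, -0.002, 0.008]
contact_force: [0.3, 1.0, -0.0]
opening: 0.0651
grip_force: 0.0
```

Run:
```python
from h import *; from station import ctrl
o,R=state(ctrl); d,P=look(ctrl,"wrist",(.438,-.393),.03,.03,"w2"); togo(o,R,(.44,-.3935,.018))
```

```text
t 2.02 tcp [ 0.437  -0.3927  0.0476] yaw 0.08 F [ 0.3  1.  -0. ] open 0.0651 grip 0.0
wrist n 3134 cent [ 0.4423 -0.3944  0.03  ] mec 0.441 -0.3945 0.0183
shift cm [0.31 0.1  2.95]
```

Request:
send_rows([
  [6.5, [0.3, 0.1, 0], 0],
  [6.5, [0, 0, 1.5], 0],
  [6.5, [0, 0, 1.4], 0],
  [6.5, [0, 0, 0], 0],
  [3.0, [0, 0, 0], 0],
  [3.0, [0, 0, 0], 0],
  [3.0, [0, 0, 0], 0],
  [3.0, [0, 0, 0], 0],
])

```text
t: 3.08
tool_pos: [0.4425, -0.3961, 0.0231]
tool_rot: [3.141, 0.002, 0.001]
contact_force: [-0.6, 1.7, 4.9]
opening: 0.0334
grip_force: 39.7
```

Run:
```python
from h import *; from station import ctrl
o,R=state(ctrl); d,P=look(ctrl,"wrist",(.438,-.393),.03,.03,"w3")
```

```text
t 3.08 tcp [ 0.4425 -0.3961  0.0231] yaw 0.09 F [-0.6  1.7  4.9] open 0.0334 grip 39.7
wrist n 4531 cent [ 0.4435 -0.397   0.0301] mec 0.4477 -0.3935 0.0255
```

View pics/w3.png

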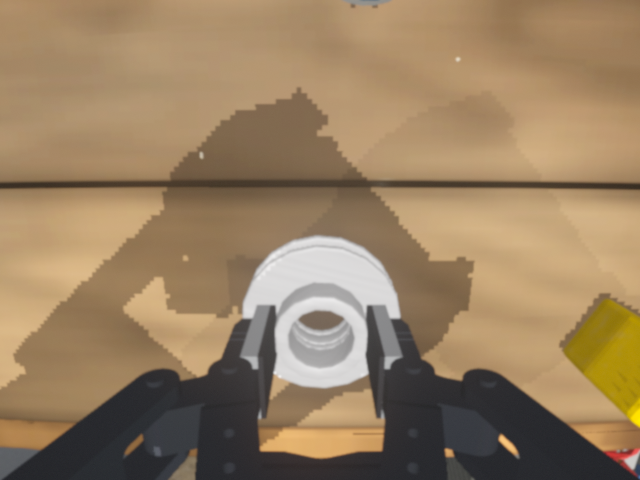

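The pads hold the pulley's hub at about (260–380, 330). I'll lift it and check.

Request:
send_rows([
  [3.0, [0, 0, -1.0], 0],
  [3.0, [0, 0, -3.0], 0],
  [3.0, [0, 0, -5.0], 0],
  [3.0, [0, 0, -5.0], 0],
  [3.0, [0, 0, -3.0], 0],
  [3.0, [0, 0, 0], 0],
])

```text
t: 3.88
tool_pos: [0.4433, -0.3973, 0.1957]
tool_rot: [3.136, 0.002, 0.007]
contact_force: [0.2, -0.0, -2.0]
opening: 0.0335
grip_force: 40.2
```

Run:
```python
from h import *; from station import ctrl
o,R=state(ctrl); d=ctrl.get_image("wrist"); P,_,_=cloud(d); cv2.imwrite("pics/w4.png",d["frame"][:,:,::-1])
# held part in tool frame
Q=(P-o["tool_pos"])@R
for v in(250,270,290,370,375,380): print(v,np.round(Q[v,[300,320,340]]*1000,1).tolist())
```

```text
t 3.88 tcp [ 0.4433 -0.3973  0.1957] yaw 0.09 F [ 0.2 -0.  -2. ] open 0.0335 grip 40.2
250 [[28.7, -6.3, 7.4], [29.0, 1.2, 6.5], [29.4, 8.7, 5.5]]
270 [[20.8, -6.4, 6.8], [21.0, 1.2, 6.4], [20.7, 8.9, 7.1]]
290 [[13.9, -6.4, 3.6], [16.3, 1.2, -1.6], [14.8, 8.8, 1.8]]
370 [[-13.9, -6.3, -7.9], [-14.5, 1.2, -6.9], [-14.1, 8.8, -7.6]]
375 [[-16.7, -6.4, -7.1], [-16.1, 1.2, -7.9], [-16.8, 8.9, -7.0]]
380 [[-29.3, -7.3, 7.1], [-28.6, 1.2, 6.1], [-29.1, 9.6, 6.9]]
```

View pics/w4.png

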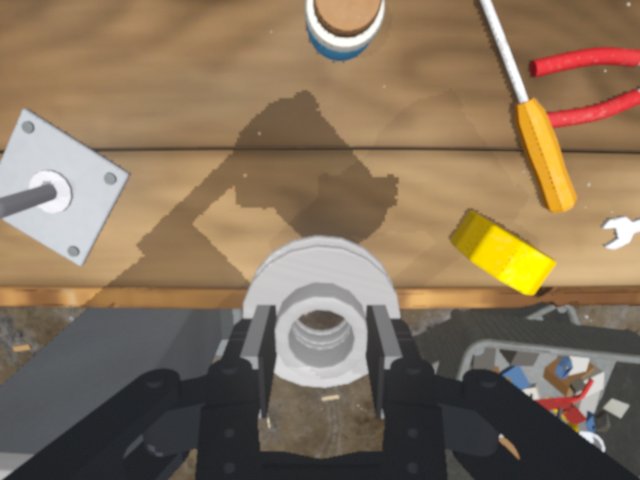

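The pulley is held level. Its hub top is about 7.5 mm above the TCP, so its underside is about 22.5 mm below it, and its centre is near (321,332). Next I go to a standoff just short of the short post.

Request:
send_rows([
  [3.0, [0, -4.5, 0], 0],
  [3.0, [0, -4.5, 0], 0],
  [3.0, [0, -4.5, 0], 0],
  [3.0, [0, -4.5, 0], 0],
  [3.0, [0, -4.5, 0], 0],
  [3.0, [0, -4.5, 0], 0],
  [3.0, [0, -4.5, 0], 0],
  [3.0, [0, -4.5, 0], 0],
  [3.0, [0, 0, 0], 0],
])

```text
t: 5.05
tool_pos: [0.44, -0.0334, 0.1892]
tool_rot: [-3.14, -0.009, 0.007]
contact_force: [0.7, -0.6, -1.8]
opening: 0.0338
grip_force: 40.5
```

```bash
cat >> h.py <<'E'
def held(ctrl,d,o,R,zlo,zhi,rad):
    """centre of held part's points in tool frame (m), z band in tool frame"""
    P,_,_=cloud(d); Q=(P-o["tool_pos"])@R
    m=(Q[...,2]>zlo)&(Q[...,2]<zhi)&(np.hypot(Q[...,0],Q[...,1])<rad); a=Q[m]
    return a
def ring(a,r0):
    f=lambda p:np.hypot(a[:,0]-p[0],a[:,1]-p[1])-p[2]
    s=least_squares(f,[a[:,0].mean(),a[:,1].mean(),r0],loss="soft_l1",f_scale=.001); return s.x
E
python3 - <<'E'
from h import *; from station import ctrl
o,R=state(ctrl); d,P=look(ctrl,"wrist",(.5055,-.031),.006,.055,"w5")
b=band(P,(.5055,-.031),.045,.03,.06); print("post side",b.mean(0) if len(b) else 0,len(b), b[b[:,2]>.052].mean(0))
b=band(P,(.5055,-.031),.03,.0088,.0115); print("boss",len(b),b.mean(0),cv2.minEnclosingCircle(b[:,:2].astype(np.float32)))
E
```

```text
t 5.05 tcp [ 0.44   -0.0334  0.1892] yaw 0.35 F [ 0.7 -0.6 -1.8] open 0.0338 grip 40.5
wrist n 11562 cent [ 0.5103 -0.0306  0.0067] mec 0.5055 -0.0311 0.055
post side [ 0.50925375 -0.03045265  0.05052057] 351 [ 0.50922582 -0.03043292  0.0549949 ]
boss 1346 [ 0.50895086 -0.03052034  0.01040616] ((0.5067805051803589, -0.03489481657743454), 0.02891290932893753)
```

View pics/w5.png

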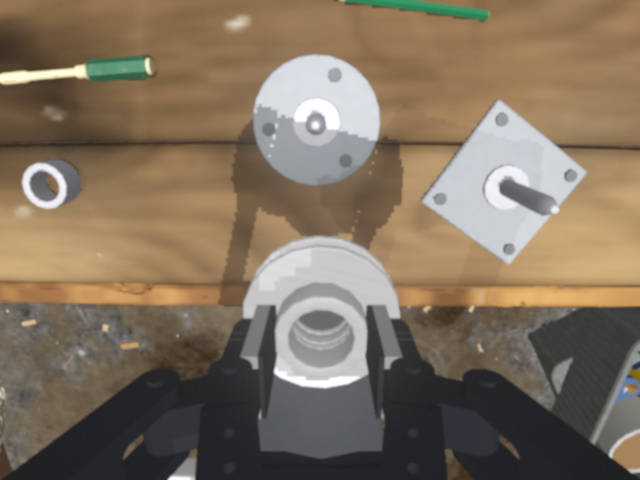

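The wrist view shows the short post tip at (316,124), the tall post at about (520,195) and the sleeve at (50,185). I'll move over the short post, still clear of its tip.

Request:
send_rows([
  [3.0, [2.3, -0.2, 2], 0],
  [3.0, [2.3, -0.2, 2], 0],
  [3.0, [2.3, 0, 2], 0],
  [3.0, [0, 0, 2], 0],
  [3.0, [0, 0, 1.5], 0],
  [3.0, [0, 0, 0], 0],
  [3.0, [0, 0, 0], 0],
])

```text
t: 5.98
tool_pos: [0.5108, -0.0322, 0.0978]
tool_rot: [3.141, 0.002, 0.001]
contact_force: [-0.0, 0.1, -2.3]
opening: 0.0332
grip_force: 40.5
```

Run:
```python
from h import *; from station import ctrl
o,R=state(ctrl); d=ctrl.get_image("wrist"); P,_,_=cloud(d); cv2.imwrite("pics/w6.png",cv2.resize(d["frame"][220:420,220:420,::-1],(600,600)))
Q=(P-o["tool_pos"])@R*1000
for v in range(290,372,8): print(v,[tuple(np.round(Q[v,u],0).astype(int)) for u in range(280,366,10)])
```

```text
t 5.97 tcp [ 0.5108 -0.0322  0.0978] yaw 0.06 F [-0.   0.1 -2.3] open 0.0332 grip 40.5
290 [(np.int64(13), np.int64(-14), np.int64(6)), (np.int64(13), np.int64(-10), np.int64(6)), (np.int64(15), np.int64(-6), np.int64(1)), (np.int64(16), np.int64(-2), np.int64(-1)), (np.int64(16), np.int64(1), np.int64(-1)), (np.int64(16), np.int64(5), np.int64(-1)), (np.int64(14), np.int64(9), np.int64(3)), (np.int64(12), np.int64(13), np.int64(7)), (np.int64(13), np.int64(17), np.int64(6))]
298 [(np.int64(10), np.int64(-14), np.int64(6)), (np.int64(12), np.int64(-10), np.int64(1)), (np.int64(15), np.int64(-6), np.int64(-6)), (np.int64(16), np.int64(-2), np.int64(-7)), (np.int64(16), np.int64(1), np.int64(-7)), (np.int64(16), np.int64(5), np.int64(-7)), (np.int64(15), np.int64(8), np.int64(-6)), (np.int64(13), np.int64(12), np.int64(-1)), (np.int64(9), np.int64(17), np.int64(6))]
306 [(np.int64(7), np.int64(-14), np.int64(4)), (np.int64(12), np.int64(-9), np.int64(-7)), (np.int64(12), np.int64(-6), np.int64(-7)), (np.int64(12), np.int64(-2), np.int64(-7)), (np.int64(13), np.int64(1), np.int64(-7)), 
[... 2687 characters left out ...]
np.int64(-6), np.int64(-6)), (np.int64(-13), np.int64(-3), np.int64(-4)), (np.int64(-14), np.int64(1), np.int64(-3)), (np.int64(-12), np.int64(5), np.int64(-5)), (np.int64(-11), np.int64(9), np.int64(-6)), (np.int64(-11), np.int64(13), np.int64(-7)), (np.int64(-20), np.int64(18), np.int64(6))]
370 [(np.int64(-24), np.int64(-16), np.int64(7)), (np.int64(-24), np.int64(-11), np.int64(7)), (np.int64(-14), np.int64(-6), np.int64(-7)), (np.int64(-14), np.int64(-3), np.int64(-7)), (np.int64(-13), np.int64(1), np.int64(-9)), (np.int64(-14), np.int64(5), np.int64(-7)), (np.int64(-14), np.int64(9), np.int64(-8)), (np.int64(-14), np.int64(13), np.int64(-7)), (np.int64(-23), np.int64(18), np.int64(6))]
```

View pics/w6.png

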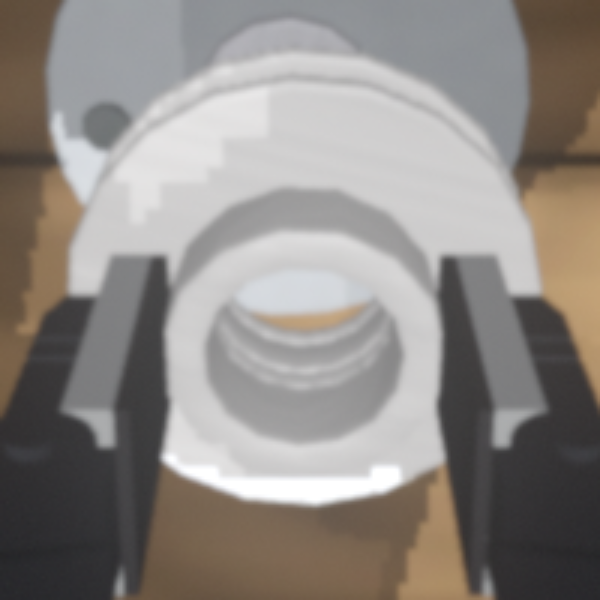

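The bore is centred in the grip and the foot is centred about 3 mm to the left, around crop (288,60). I'll shift tool y by −3 mm and lower.

Request:
send_rows([
  [3.0, [-0.05, -0.3, 0], 0],
  [3.0, [0, 0, 1.0], 0],
  [3.0, [0, 0, 1.0], 0],
  [3.0, [0, 0, 1.0], 0],
  [3.0, [0, 0, 0], 0],
])

```text
t: 6.65
tool_pos: [0.5089, -0.0285, 0.0656]
tool_rot: [-3.141, -0.002, 0.005]
contact_force: [0.6, -0.2, -2.3]
opening: 0.0337
grip_force: 40.5
```

Run:
```python
from h import *; from station import ctrl
o,R=state(ctrl); d=ctrl.get_image("wrist"); P,_,_=cloud(d); cv2.imwrite("pics/w7.png",cv2.resize(d["frame"][220:420,220:420,::-1],(600,600)))
```

```text
t 6.65 tcp [ 0.5089 -0.0285  0.0656] yaw 0.09 F [ 0.6 -0.2 -2.3] open 0.0337 grip 40.5
```

View pics/w7.png

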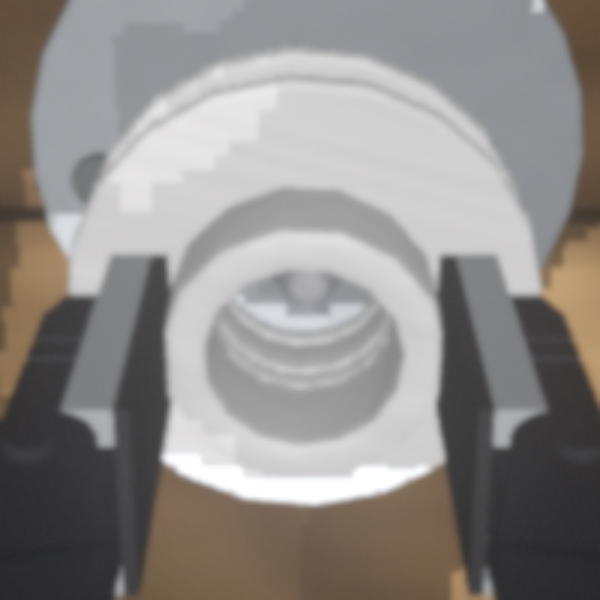

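The post tip shows through the bore at crop (307,285), well aligned, and there is no contact force. I'll lower it to the seat.

Request:
send_rows([
  [3.0, [0, 0, 0.8], 0],
  [3.0, [0, 0, 0.8], 0],
  [3.0, [0, 0, 0.7], 0],
  [3.0, [0, 0, 0.5], 0],
  [3.0, [0, 0, 0.3], 0],
  [3.0, [0, 0, 0.2], 0],
  [3.0, [0, 0, 0], 0],
])

```text
t: 7.58
tool_pos: [0.5101, -0.0288, 0.0343]
tool_rot: [-3.142, -0.002, 0.0]
contact_force: [0.2, -0.8, -1.8]
opening: 0.0335
grip_force: 40.5
```

Run:
```python
from h import *; from station import ctrl
o,R=state(ctrl); d=ctrl.get_image("wrist"); P,_,_=cloud(d)
a=band(P,o["tool_pos"],.017,.035,.05); print("hub top z (want .040)",len(a),np.median(a[:,2]))
a=band(P,o["tool_pos"]+[.015,0,0],.031,.020,.032); print("rim top (.026)",len(a),np.median(a[:,2]))
```

```text
t 7.58 tcp [ 0.5101 -0.0288  0.0343] yaw 0.09 F [ 0.2 -0.8 -1.8] open 0.0335 grip 40.5
hub top z (want .040) 4649 0.041570081210758086
rim top (.026) 6619 0.02779367677526412
```

~1.6 mm left.

Request:
send_rows([
  [3.0, [0, 0, 0.1], 0],
  [3.0, [0, 0, 0.1], 0],
  [3.0, [0, 0, 0], 0],
])

```text
t: 8.0
tool_pos: [0.5105, -0.0289, 0.0331]
tool_rot: [3.141, 0.002, 0.001]
contact_force: [-1.8, 0.2, 3.1]
opening: 0.0335
grip_force: 41.1
```

```bash
cat >> h.py <<'E'
def tops(ctrl,c,*bs):
    d=ctrl.get_image("wrist"); P,_,_=cloud(d)
    for lo,hi,r in bs:
        a=band(P,c,r,lo,hi); print("band",lo,hi,"n",len(a),"z",np.round(np.median(a[:,2]),4) if len(a) else None,"xy",np.round(cv2.minEnclosingCircle(a[:,:2].astype(np.float32)),4) if 0 else (np.round(a.mean(0),4) if len(a) else None))
    return d,P
E
python3 - <<'E'
from h import *; from station import ctrl
o,R=state(ctrl); tops(ctrl,o["tool_pos"]+[.005,0,0],(.035,.05,.017),(.02,.032,.035))
E
```

```text
t 8.0 tcp [ 0.5105 -0.0289  0.0331] yaw 0.09 F [-1.8  0.2  3.1] open 0.0335 grip 41.1
band 0.035 0.05 n 3774 z 0.0404 xy [ 0.5165 -0.0287  0.041 ]
band 0.02 0.032 n 7636 z 0.0267 xy [ 0.5226 -0.0302  0.0268]
```

Contact is felt and the hub top is at 40 mm, so it's seated. I'll release, rise, and head for the gear.

Request:
send_rows([
  [6.0, [0, 0, 0], 0],
  [6.0, [0, 0, 0], 0],
  [6.0, [0, 0, 0], 0],
  [6.0, [0, 0, -1.0], 0],
  [6.0, [0, 0, -3.0], 0],
  [6.0, [0, 0, -4.0], 0],
  [6.0, [0, 0, -4.0], 0],
  [6.0, [0, 0, -4.0], 0],
  [6.0, [0, 0, 0], 0],
])

```text
t: 9.18
tool_pos: [0.5127, -0.0293, 0.1977]
tool_rot: [3.14, 0.003, 0.014]
contact_force: [0.0, -0.0, -0.4]
opening: 0.0602
grip_force: 0.0
```

Request:
send_rows([
  [6.5, [1.0, -3.4, 0], 0],
  [6.5, [1.5, -3.4, 0], 0],
  [6.5, [1.5, -3.4, 0], 0],
  [6.5, [2, -3.4, 0], 0],
  [6.5, [2, -3.4, 0], 0],
  [6.5, [2, -3.4, 0], 0],
  [6.5, [0, 0, 2], 0],
  [6.5, [0, 0, 2], 0],
  [6.5, [0, 0, 0], 0],
])

```text
t: 10.3
tool_pos: [0.6071, 0.1741, 0.1481]
tool_rot: [3.14, 0.001, -0.011]
contact_force: [-0.1, 0.1, 0.4]
opening: 0.0649
grip_force: 0.0
```

Run:
```python
from h import *; from station import ctrl
o,R=state(ctrl); d,P=look(ctrl,"wrist",(.652,.176),.03,.03,"w8")
_,P2=look(ctrl,"top",(.5055,-.031),.04,.03)
a=band(P2,(.5055,-.031),.035,.02,.032);print("pulley rim z",np.median(a[:,2]),a.mean(0))
```

```text
t 10.3 tcp [0.6071 0.1741 0.1481] yaw 0.03 F [-0.1  0.1  0.4] open 0.0649 grip 0.0
wrist n 2092 cent [0.6519 0.1765 0.0303] mec 0.6513 0.1764 0.0202
top n 149 cent [ 0.507  -0.0306  0.0391] mec 0.5069 -0.03 0.0181
pulley rim z 0.02534279163893849 [ 0.50624635 -0.03050976  0.02527811]
```

View pics/w8.png

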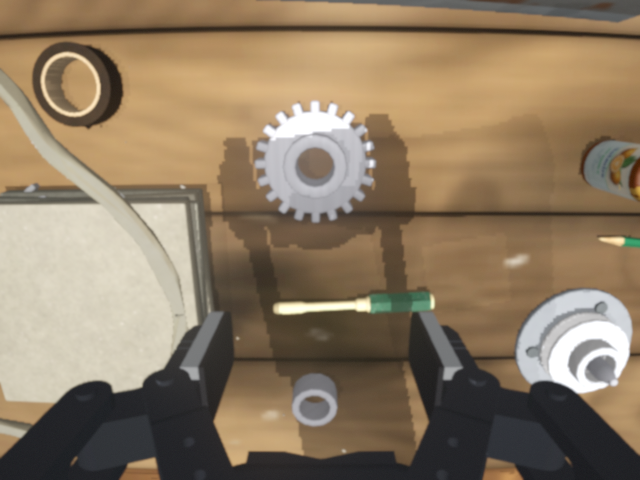

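The wrist view shows the gear at (315,163) and the pulley seated on the short post at (597,355). I'll approach the gear.

Request:
send_rows([
  [6.0, [2.2, -0.2, 0], 0],
  [6.0, [2.2, -0.1, 0], 0],
  [6.0, [0, 0, 4], 0],
  [6.0, [0, 0, 4], 0],
  [6.0, [0, 0, 0], 0],
  [6.0, [0, 0, 0], 0],
])

```text
t: 11.15
tool_pos: [0.655, 0.1783, 0.0746]
tool_rot: [-3.141, -0.002, -0.005]
contact_force: [0.0, 0.2, 0.7]
opening: 0.0599
grip_force: 0.0
```

Run:
```python
from h import *; from station import ctrl
o,R=state(ctrl); d,P=look(ctrl,"wrist",(.652,.176),.03,.028); togo(o,R,(.6513,.1777,.0205))
```

```text
t 11.15 tcp [0.655  0.1783 0.0746] yaw 0.07 F [0.  0.2 0.7] open 0.0599 grip 0.0
wrist n 3289 cent [0.6526 0.1764 0.0302] mec 0.6515 0.1763 0.0202
shift cm [-0.39  0.07  5.41]
```

Request:
send_rows([
  [6.0, [-0.4, 0.1, 2], 0],
  [6.0, [0, 0, 2], 0],
  [6.0, [0, 0, 1.3], 0],
  [6.0, [0, 0, 0], 0],
  [3.5, [0, 0, 0], 0],
  [3.5, [0, 0, 0], 0],
  [3.5, [0, 0, 0], 0],
  [3.5, [0, 0, 0], 0],
], newtons=60)

```text
t: 12.2
tool_pos: [0.6506, 0.1776, 0.0203]
tool_rot: [-3.141, -0.002, -0.003]
contact_force: [0.7, -0.1, 2.8]
opening: 0.037
grip_force: 60.7
```

Request:
send_rows([
  [3.5, [0, 0, -1], 0],
  [3.5, [0, 0, -3], 0],
  [3.5, [0, 0, -4], 0],
  [3.5, [0, 0, -5], 0],
  [3.5, [0, 0, -4], 0],
  [3.5, [0, 0, 0], 0],
  [3.5, [0, 0, 0], 0],
])

```text
t: 13.08
tool_pos: [0.6486, 0.1772, 0.1872]
tool_rot: [3.141, 0.002, -0.005]
contact_force: [-1.0, -0.1, -3.7]
opening: 0.0367
grip_force: 60.7
```

```bash
cat >> h.py <<'E'
def inhand(ctrl,tag=None):
    """held part seen by the wrist camera, tool frame mm: z levels and hub-top extents"""
    o,R=state(ctrl); d=ctrl.get_image("wrist"); P,_,_=cloud(d); Q=(P-o["tool_pos"])@R*1000
    if tag: cv2.imwrite(f"pics/{tag}.png",d["frame"][:,:,::-1])
    c=Q[200:460,315:327].reshape(-1,3); c=c[(abs(c[:,2])<40)&(abs(c[:,0])<45)]
    h,e=np.histogram(c[:,2],bins=np.arange(-40,41,2)); 
    for i in np.where(h>60)[0]:
        s=c[(c[:,2]>=e[i])&(c[:,2]<e[i+1])]; print("z",e[i],"n",h[i],"med z",round(np.median(s[:,2]),1),"x",np.round([s[:,0].min(),s[:,0].max()],1))
    return d,o,R,Q
E
python3 - <<'E'
from h import *; from station import ctrl
inhand(ctrl,"w9")
E
```

```text
t 13.07 tcp [0.6486 0.1772 0.1872] yaw 0.09 F [-1.  -0.1 -3.7] open 0.0367 grip 60.7
z -12 n 294 med z -10.5 x [-18.2  20.9]
z -10 n 207 med z -9.6 x [-18.7  21.3]
z -8 n 68 med z -7.1 x [-11.3  21.5]
z -6 n 62 med z -5.0 x [-11.6  21.4]
z -4 n 66 med z -3.0 x [-11.2  21.3]
z 0 n 61 med z 0.8 x [-11.2  21.3]
z 2 n 111 med z 3.7 x [-36.3  39.9]
z 4 n 770 med z 4.8 x [-37.9  40.8]
z 6 n 70 med z 6.6 x [-32.1  40.8]
```

View pics/w9.png

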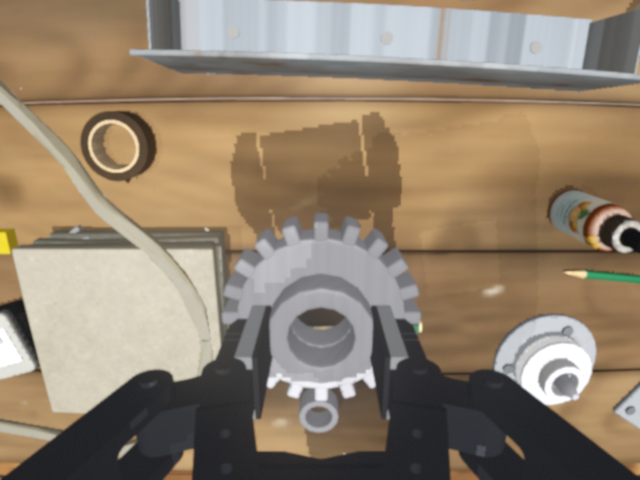

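The gear is held level, with its centre near tool (+1.4,+1.3) mm and its underside about 20 mm below the TCP. I'm moving to a standoff at the tall post.

Request:
send_rows([
  [3.5, [-2.6, 3.55, 0], 0],
  [3.5, [-2.6, 3.55, 0], 0],
  [3.5, [-2.6, 3.55, 0], 0],
  [3.5, [-2.6, 3.55, 0], 0],
  [3.5, [-2.6, 3.55, 0], 0],
  [3.5, [-2.6, 3.55, 0], 0],
  [3.5, [-2.6, 3.55, 0], 0],
  [3.5, [-2.6, 3.55, 0], 0],
  [3.5, [-2.6, 3.55, 0], 0],
  [3.5, [-2.6, 3.55, 0], 0],
])

```text
t: 14.38
tool_pos: [0.3882, -0.1781, 0.1865]
tool_rot: [-3.139, -0.003, 0.006]
contact_force: [1.7, -0.2, -2.3]
opening: 0.0366
grip_force: 60.9
```

Request:
send_rows([
  [3.5, [0, 0, 0], 0],
  [3.5, [0, 0, 0], 0],
])

```text
t: 14.62
tool_pos: [0.3897, -0.1773, 0.1876]
tool_rot: [-3.139, -0.002, 0.004]
contact_force: [0.4, 0.3, -2.8]
opening: 0.0365
grip_force: 61.0
```

Run:
```python
from h import *; from station import ctrl
d,o,R,Q=inhand(ctrl,"w10"); P,_,_=cloud(d)
for lo,hi in((.03,.07),(.07,.085),(.0085,.0115)):
    b=band(P,(.4605,-.1777),.03,lo,hi)
    if len(b): q=(b-o["tool_pos"])@R; print(lo,len(b),b.mean(0),"tool cm",q.mean(0)*100)
```

```text
t 14.62 tcp [ 0.3897 -0.1773  0.1876] yaw 0.06 F [ 0.4  0.3 -2.8] open 0.0365 grip 61.0
z -12 n 307 med z -10.6 x [-17.9  21.4]
z -10 n 197 med z -9.5 x [-18.9  21.2]
z -8 n 71 med z -6.8 x [-11.3  21.3]
z -4 n 62 med z -3.1 x [-11.4  21.3]
z -2 n 65 med z -1.0 x [-11.8  21.2]
z 2 n 156 med z 3.7 x [-36.8  40.1]
z 4 n 741 med z 4.7 x [-38.4  40.8]
0.03 13 [ 0.46256389 -0.18140727  0.06524907] tool cm [ 7.31188652  0.44943584 12.21359543]
0.07 410 [ 0.46184827 -0.17944022  0.07676675] tool cm [ 7.23791678  0.25008499 11.06243553]
0.0085 1318 [ 0.46227412 -0.17921468  0.01036642] tool cm [ 7.29560264  0.24239967 17.70238793]
```

View pics/w10.png

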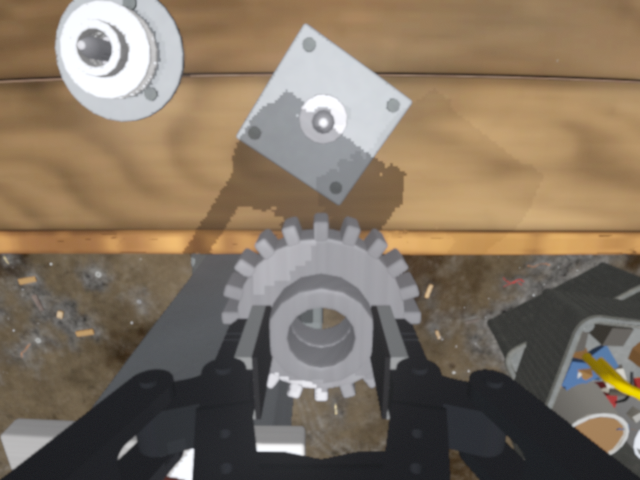

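The wrist view shows the tall post tip at (323,121), so the needed shift is about (+7.1,+0.1) cm.

Request:
send_rows([
  [3.5, [2.4, 0.1, 0], 0],
  [3.5, [2.4, 0, 0], 0],
  [3.5, [2.3, 0, 2], 0],
  [3.5, [0, 0, 2], 0],
  [3.5, [0, 0, 2], 0],
  [3.5, [0, 0, 0], 0],
  [3.5, [0, 0, 0], 0],
])

```text
t: 15.55
tool_pos: [0.4619, -0.1784, 0.1298]
tool_rot: [3.141, 0.004, 0.001]
contact_force: [-0.8, -1.2, -2.5]
opening: 0.0367
grip_force: 61.0
```

Run:
```python
from h import *; from station import ctrl
o,R=state(ctrl); togo(o,R,(.4619-.0013,-.1792+.0013,.09))
```

```text
t 15.55 tcp [ 0.4619 -0.1784  0.1298] yaw 0.16 F [-0.8 -1.2 -2.5] open 0.0367 grip 61.0
shift cm [-0.14 -0.05  3.98]
```

Request:
send_rows([
  [3.5, [-0.1, 0, 1.0], 0],
  [3.5, [0, 0, 1.0], 0],
  [3.5, [0, 0, 1.0], 0],
  [3.5, [0, 0, 1.0], 0],
  [3.5, [0, 0, 0], 0],
])

```text
t: 16.18
tool_pos: [0.4595, -0.1784, 0.0879]
tool_rot: [-3.14, -0.002, 0.004]
contact_force: [-0.6, 0.3, -2.1]
opening: 0.0369
grip_force: 61.0
```

Run:
```python
from h import *; from station import ctrl
o,R=state(ctrl); d=ctrl.get_image("wrist"); cv2.imwrite("pics/w11.png",cv2.resize(d["frame"][220:420,220:420,::-1],(600,600)))
```

```text
t 16.18 tcp [ 0.4595 -0.1784  0.0879] yaw 0.08 F [-0.6  0.3 -2.1] open 0.0369 grip 61.0
```

View pics/w11.png

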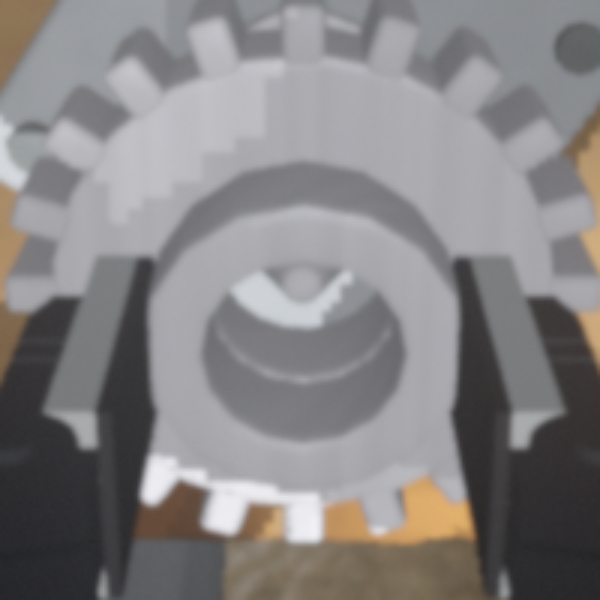

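The post tip is centred in the bore at crop (303,280). I'll lower the gear.

Request:
send_rows([
  [3.5, [0, 0, 1.2], 0],
  [3.5, [0, 0, 1.2], 0],
  [3.5, [0, 0, 1.2], 0],
  [3.5, [0, 0, 1.0], 0],
  [3.5, [0, 0, 0.7], 0],
  [3.5, [0, 0, 0], 0],
  [3.5, [0, 0, 0], 0],
])

```text
t: 17.1
tool_pos: [0.4607, -0.179, 0.0367]
tool_rot: [3.141, 0.002, 0.001]
contact_force: [0.7, -0.1, -2.4]
opening: 0.037
grip_force: 61.0
```

Run:
```python
from h import *; from station import ctrl
o,R=state(ctrl); tops(ctrl,o["tool_pos"]+[.005,0,0],(.035,.052,.017),(.018,.034,.035))
```

```text
t 17.1 tcp [ 0.4607 -0.179   0.0367] yaw 0.09 F [ 0.7 -0.1 -2.4] open 0.037 grip 61.0
band 0.035 0.052 n 4939 z 0.0465 xy [ 0.4699 -0.1784  0.0449]
band 0.018 0.034 n 10528 z 0.0319 xy [ 0.4799 -0.1786  0.0311]
```

Around 6.5 mm to go.

Request:
send_rows([
  [3.5, [0, 0, 0.3], 0],
  [3.5, [0, 0, 0.2], 0],
  [3.5, [0, 0, 0.1], 0],
  [3.5, [0, 0, 0.1], 0],
  [3.5, [0, 0, 0], 0],
])

```text
t: 17.77
tool_pos: [0.4603, -0.1788, 0.0302]
tool_rot: [-3.141, -0.003, 0.001]
contact_force: [-3.2, 1.7, 5.4]
opening: 0.0364
grip_force: 61.9
```

Run:
```python
from h import *; from station import ctrl
o,R=state(ctrl); tops(ctrl,o["tool_pos"]+[.005,0,0],(.035,.052,.017),(.018,.034,.035))
```

```text
t 17.77 tcp [ 0.4603 -0.1788  0.0302] yaw 0.09 F [-3.2  1.7  5.4] open 0.0364 grip 61.9
band 0.035 0.052 n 4422 z 0.0405 xy [ 0.4693 -0.1781  0.0409]
band 0.018 0.034 n 10929 z 0.0256 xy [ 0.4786 -0.1788  0.0257]
```

Seated: the hub top reads 40.5 mm and there is upward contact. I'll release and go to the sleeve.

Request:
send_rows([
  [6.5, [0, 0, 0], 0],
  [6.5, [0, 0, 0], 0],
  [6.5, [0, 0, 0], 0],
  [6.5, [0, 0, -1.0], 0],
  [6.5, [0, 0, -3.0], 0],
  [6.5, [0, 0, -4.0], 0],
  [6.5, [0, 0, -4.0], 0],
  [6.5, [0, 0, -3.0], 0],
  [6.5, [0, 0, 0], 0],
])

```text
t: 18.95
tool_pos: [0.4622, -0.1799, 0.1833]
tool_rot: [3.138, 0.002, 0.01]
contact_force: [0.7, -0.1, -0.1]
opening: 0.0648
grip_force: 0.0
```

Request:
send_rows([
  [6.0, [-0.4, -3.9, 0], 0],
  [6.0, [-0.5, -3.9, 0], 0],
  [6.0, [-0.5, -3.9, 0], 0],
  [6.0, [-0.5, -4, 0], 0],
  [6.0, [-0.5, -4, 0], 0],
  [6.0, [-0.5, -4, 0], 0],
  [6.0, [-0.5, -4, 0], 0],
  [6.0, [-0.5, -4, 2], 0],
  [6.0, [0, -4, 2], 0],
  [6.0, [0, 0, 0], 0],
])

```text
t: 20.2
tool_pos: [0.4182, 0.1794, 0.1358]
tool_rot: [3.14, 0.008, -0.01]
contact_force: [-0.2, -0.4, 0.3]
opening: 0.0597
grip_force: 0.0
```

Run:
```python
from h import *; from station import ctrl
o,R=state(ctrl); d,P=look(ctrl,"wrist",(.464,.177),.022,.03)
_,P2=look(ctrl,"top",(.4576,-.178),.04,.03)
a=band(P2,(.4576,-.178),.045,.018,.032);print("gear rim z",np.median(a[:,2]),a.mean(0))
```

```text
t 20.2 tcp [0.4182 0.1794 0.1358] yaw 0.31 F [-0.2 -0.4  0.3] open 0.0597 grip 0.0
wrist n 1528 cent [0.4641 0.1778 0.0222] mec 0.4637 0.1778 0.018
top n 209 cent [ 0.4592 -0.1801  0.0391] mec 0.4595 -0.1801 0.0199
gear rim z 0.024096256451703657 [ 0.45896784 -0.17945721  0.02411965]
```

The gear's rim and hub heights confirm it is seated. I'll approach the sleeve.

Request:
send_rows([
  [6.0, [2.3, 0, 0], 0],
  [6.0, [2.3, 0, 2], 0],
  [6.0, [0, 0, 3], 0],
  [6.0, [0, 0, 3], 0],
  [6.0, [0, 0, 0], 0],
  [6.0, [0, 0, 0], 0],
])

```text
t: 21.05
tool_pos: [0.4679, 0.1777, 0.0607]
tool_rot: [-3.141, -0.001, -0.003]
contact_force: [-0.1, -0.3, 0.5]
opening: 0.0601
grip_force: 0.0
```

Run:
```python
from h import *; from station import ctrl
o,R=state(ctrl); d,P=look(ctrl,"wrist",(.464,.177),.022,.028); togo(o,R,(.4637,.1791,.008))
```

```text
t 21.05 tcp [0.4679 0.1777 0.0607] yaw 0.02 F [-0.1 -0.3  0.5] open 0.0601 grip 0.0
wrist n 2507 cent [0.4647 0.1777 0.0221] mec 0.4638 0.1776 0.0182
shift cm [-0.43 -0.14  5.27]
```

Request:
send_rows([
  [6.0, [-0.4, -0.1, 1], 0],
  [6.0, [0, 0, 2], 0],
  [6.0, [0, 0, 1.5], 0],
  [6.0, [0, 0, 0.8], 0],
  [6.0, [0, 0, 0], 0],
  [3.0, [0, 0, 0], 0],
  [3.0, [0, 0, 0], 0],
  [3.0, [0, 0, 0], 0],
  [3.0, [0, 0, 0], 0],
], newtons=40)

```text
t: 22.22
tool_pos: [0.4637, 0.1794, 0.0072]
tool_rot: [-3.141, -0.002, -0.003]
contact_force: [0.0, 0.7, 4.3]
opening: 0.0337
grip_force: 40.4
```

Request:
send_rows([
  [3.0, [0, 0, -1], 0],
  [3.0, [0, 0, -3], 0],
  [3.0, [0, 0, -5], 0],
  [3.0, [0, 0, -5], 0],
  [3.0, [0, 0, -4], 0],
  [3.0, [0, 0, 0], 0],
  [3.0, [0, 0, 0], 0],
])

```text
t: 23.1
tool_pos: [0.4619, 0.179, 0.1851]
tool_rot: [3.141, 0.002, -0.003]
contact_force: [-0.5, 0.2, -1.3]
opening: 0.0335
grip_force: 40.0
```

Run:
```python
from h import *; from station import ctrl
inhand(ctrl,"w12")
```

```text
t 23.1 tcp [0.4619 0.179  0.1851] yaw 0.09 F [-0.5  0.2 -1.3] open 0.0335 grip 40.0
z -16 n 311 med z -15.1 x [-17.3  18. ]
z -14 n 91 med z -13.1 x [-13.1  18.2]
z -12 n 66 med z -11.1 x [-12.2  18.3]
z -10 n 63 med z -9.1 x [-12.2  18.4]
z -8 n 66 med z -7.1 x [-12.3  18.3]
z -6 n 65 med z -5.1 x [-12.3  18.2]
z -2 n 63 med z -1.2 x [-12.2  18.3]
z 0 n 63 med z 1.1 x [-12.4  18.3]
```

The sleeve is held: its top is 15 mm above the TCP, its underside 7 mm below, and it is centred. Moving it to the tall post.

Request:
send_rows([
  [3.0, [0, 4, 0], 0],
  [3.0, [0, 4, 0], 0],
  [3.0, [0, 4, 0], 0],
  [3.0, [0, 4, 0], 0],
  [3.0, [0, 4, 0], 0],
  [3.0, [0, 4, 0], 0],
  [3.0, [0, 4, 0], 0],
  [3.0, [0, 4, 0], 0],
  [3.0, [0, 3.7, 0], 0],
  [3.0, [0, 0, 0], 0],
])

```text
t: 24.4
tool_pos: [0.462, -0.1791, 0.1839]
tool_rot: [-3.14, 0.003, 0.006]
contact_force: [-0.4, 0.4, -0.5]
opening: 0.0333
grip_force: 40.2
```

Request:
send_rows([
  [3.0, [0, 0, 2], 0],
  [3.0, [0, 0, 2], 0],
  [3.0, [0, 0, 2], 0],
  [3.0, [0, 0, 0], 0],
  [3.0, [0, 0, 0], 0],
])

```text
t: 25.02
tool_pos: [0.4632, -0.1771, 0.1259]
tool_rot: [-3.141, -0.004, 0.001]
contact_force: [0.2, -0.0, -0.6]
opening: 0.0333
grip_force: 40.2
```

Run:
```python
from h import *; from station import ctrl
o,R=state(ctrl); togo(o,R,(.4613,-.1785,.08))
d=ctrl.get_image("wrist"); P,_,_=cloud(d)
a=band(P,(.4616,-.18),.045,.018,.032);s=cv2.minEnclosingCircle(a[:,:2].astype(np.float32));print("gear rim",len(a),np.median(a[:,2]),a.mean(0),s)
```

```text
t 25.02 tcp [ 0.4632 -0.1771  0.1259] yaw 0.15 F [ 0.2 -0.  -0.6] open 0.0333 grip 40.2
shift cm [-0.19  0.14  4.59]
gear rim 6769 0.025567730391082982 [ 0.47037916 -0.18032782  0.02536657] ((0.4615025520324707, -0.1802770495414734), 0.039680007845163345)
```

Request:
send_rows([
  [3.0, [-0.15, 0.15, 0.5], 0],
  [3.0, [0, 0, 1], 0],
  [3.0, [0, 0, 1], 0],
  [3.0, [0, 0, 1], 0],
  [3.0, [0, 0, 1], 0],
  [3.0, [0, 0, 0], 0],
])

```text
t: 25.82
tool_pos: [0.461, -0.1789, 0.0799]
tool_rot: [-3.14, -0.002, 0.004]
contact_force: [-0.8, 0.0, 0.5]
opening: 0.0337
grip_force: 40.2
```

Run:
```python
from h import *; from station import ctrl
o,R=state(ctrl); d=ctrl.get_image("wrist"); cv2.imwrite("pics/w13.png",cv2.resize(d["frame"][220:420,220:420,::-1],(600,600)))
```

```text
t 25.82 tcp [ 0.461  -0.1789  0.0799] yaw 0.09 F [-0.8  0.   0.5] open 0.0337 grip 40.2
```

View pics/w13.png

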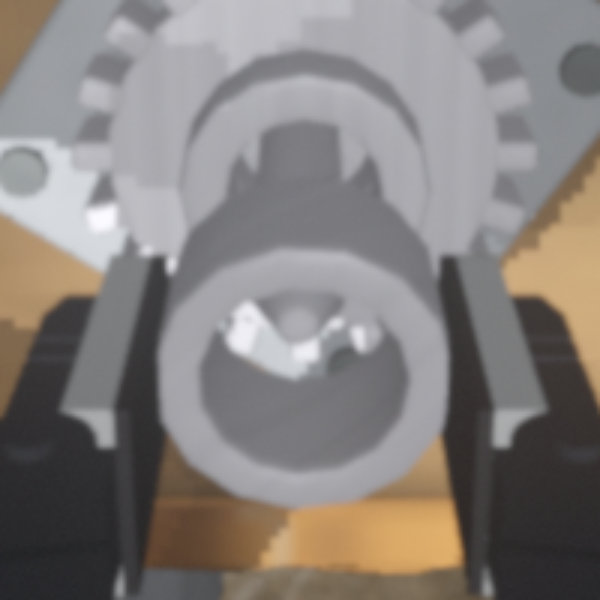

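The post tip is at crop (300,315), inside the sleeve bore. I'll keep lowering.

Request:
send_rows([
  [3.0, [0, 0, 1], 0],
  [3.0, [0, 0, 1], 0],
  [3.0, [0, 0, 0.6], 0],
  [3.0, [0, 0, 0.3], 0],
  [3.0, [0, 0, 0], 0],
  [3.0, [0, 0, 0], 0],
])

```text
t: 26.62
tool_pos: [0.4621, -0.1795, 0.0526]
tool_rot: [3.141, 0.002, 0.001]
contact_force: [-0.2, 0.5, -0.4]
opening: 0.0334
grip_force: 40.2
```

Run:
```python
from h import *; from station import ctrl
o,R=state(ctrl); tops(ctrl,o["tool_pos"],(.056,.074,.0175))
```

```text
t 26.62 tcp [ 0.4621 -0.1795  0.0526] yaw 0.09 F [-0.2  0.5 -0.4] open 0.0334 grip 40.2
band 0.056 0.074 n 5444 z 0.0676 xy [ 0.464  -0.1791  0.0666]
```

Request:
send_rows([
  [3.0, [0, 0, 0.3], 0],
  [3.0, [0, 0, 0.2], 0],
  [3.0, [0, 0, 0.1], 0],
  [3.0, [0, 0, 0], 0],
])

```text
t: 27.18
tool_pos: [0.462, -0.1794, 0.0472]
tool_rot: [-3.141, -0.002, 0.001]
contact_force: [-2.5, 1.0, 6.6]
opening: 0.0336
grip_force: 41.0
```

Run:
```python
from h import *; from station import ctrl
o,R=state(ctrl); tops(ctrl,o["tool_pos"],(.056,.074,.0175))
```

```text
t 27.18 tcp [ 0.462  -0.1794  0.0472] yaw 0.09 F [-2.5  1.   6.6] open 0.0336 grip 41.0
band 0.056 0.074 n 4865 z 0.0626 xy [ 0.4651 -0.1788  0.0635]
```

Seated: the top reads 62.6 mm and contact is felt. I'll release and head to the bearing.

Request:
send_rows([
  [6.5, [0, 0, 0], 0],
  [6.5, [0, 0, 0], 0],
  [6.5, [0, 0, 0], 0],
  [6.5, [0, 0, -1.0], 0],
  [6.5, [0, 0, -3.0], 0],
  [6.5, [0, 0, -4.0], 0],
  [6.5, [0, 0, -4.0], 0],
  [6.5, [0, 0, -2.0], 0],
  [6.5, [0, 0, 0], 0],
])

```text
t: 28.35
tool_pos: [0.4627, -0.1798, 0.188]
tool_rot: [3.14, 0.002, 0.005]
contact_force: [-0.2, -0.2, 0.2]
opening: 0.0649
grip_force: 0.0
```

Request:
send_rows([
  [7.2, [2.8, 1.9, 0], 0],
  [7.2, [2.8, 1.9, 0], 0],
  [7.2, [2.8, 1.9, 0], 0],
  [7.2, [2.8, 1.9, 0], 0],
  [7.2, [2.8, 1.9, 0], 0],
  [7.2, [0, 0, 3], 0],
  [7.2, [0, 0, 3], 0],
  [7.2, [0, 0, 0], 0],
])

```text
t: 29.35
tool_pos: [0.5988, -0.2723, 0.1199]
tool_rot: [-3.136, -0.002, 0.015]
contact_force: [-0.0, 0.5, -0.1]
opening: 0.0718
grip_force: 0.0
```

Run:
```python
from h import *; from station import ctrl
o,R=state(ctrl); d,P=look(ctrl,"wrist",(.650,-.2775),.014,.035)
_,P2=look(ctrl,"top",(.459,-.179),.062,.03)
```

```text
t 29.35 tcp [ 0.5988 -0.2723  0.1199] yaw 0.09 F [-0.   0.5 -0.1] open 0.0718 grip 0.0
wrist n 4848 cent [ 0.6501 -0.2792  0.0139] mec 0.6496 -0.2791 0.0261
```

Run:
```python
from h import *; from station import ctrl
d=ctrl.get_image("top"); P,_,_=cloud(d)
q=band(P,(.459,-.179),.03,-.01,.6); print(np.histogram(q[:,2]*1000,bins=np.arange(0,600,10)))
cv2.imwrite("pics/t2.png",cv2.resize(d["frame"][200:340,240:440,::-1],(800,560)))
```

```text
(array([  0,   0,   0,   0,   0,   0,   0,   0,   0,   0,   0,   0,   0,
         0,   0,   0,   0,   0,   0,   0,   0,   0,   0,   0,   0,   0,
         0,   0,   0,   0,   0,   0,   0,   0,   0,   0,   0,   0,   0,
         0,   0,   0,   0,   0,   0,   0,   0,   0,  91, 546, 756, 669,
       234,   0,   0,   0,   0,   0,   0]), array([  0,  10,  20,  30,  40,  50,  60,  70,  80,  90, 100, 110, 120,
       130, 140, 150, 160, 170, 180, 190, 200, 210, 220, 230, 240, 250,
       260, 270, 280, 290, 300, 310, 320, 330, 340, 350, 360, 370, 380,
       390, 400, 410, 420, 430, 440, 450, 460, 470, 480, 490, 500, 510,
       520, 530, 540, 550, 560, 570, 580, 590]))
```

View pics/t2.png

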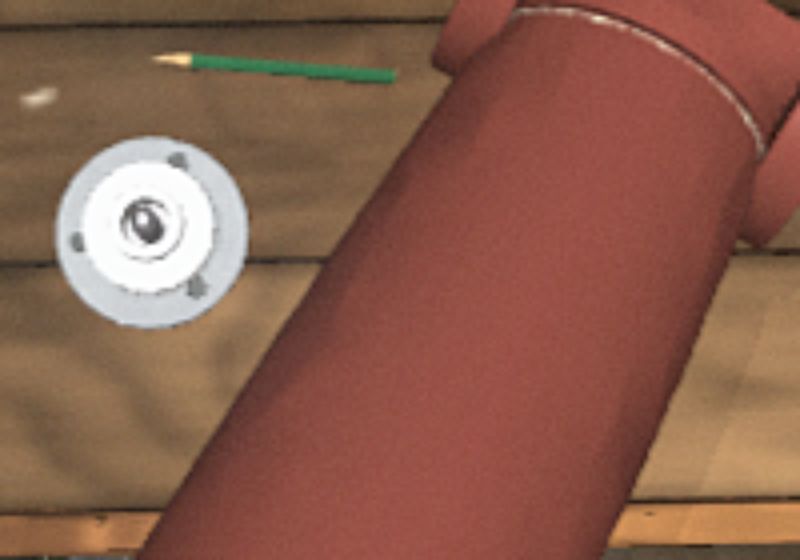

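The arm simply hides the tall post here; the pulley sits centred at (150,230) in the crop. Approaching the bearing.

Request:
send_rows([
  [7.2, [2.5, 0.3, 0], 0],
  [7.2, [2.5, 0.2, 2], 0],
  [7.2, [0, 0, 3], 0],
  [7.2, [0, 0, 2], 0],
  [7.2, [0, 0, 0], 0],
  [7.2, [0, 0, 0], 0],
])

```text
t: 30.25
tool_pos: [0.6527, -0.2795, 0.0579]
tool_rot: [3.141, 0.002, 0.003]
contact_force: [0.1, 0.8, -0.1]
opening: 0.0722
grip_force: 0.0
```

Run:
```python
from h import *; from station import ctrl
o,R=state(ctrl); d,P=look(ctrl,"wrist",(.650,-.2785),.014,.032); togo(o,R,(.6492,-.2778,.001))
```

```text
t 30.25 tcp [ 0.6527 -0.2795  0.0579] yaw 0.08 F [ 0.1  0.8 -0.1] open 0.0722 grip 0.0
wrist n 6708 cent [ 0.651  -0.2792  0.0139] mec 0.6496 -0.2791 0.0262
shift cm [-0.36 -0.18  5.69]
```

Request:
send_rows([
  [7.2, [-0.3, -0.15, 1], 0],
  [7.2, [0, 0, 2], 0],
  [7.2, [0, 0, 1.5], 0],
  [7.2, [0, 0, 0.8], 0],
  [7.2, [0, 0, 0.3], 0],
  [7.2, [0, 0, 0], 0],
  [4.5, [0, 0, 0], 0],
  [4.5, [0, 0, 0], 0],
  [4.5, [0, 0, 0], 0],
  [4.5, [0, 0, 0], 0],
], newtons=40)

```text
t: 31.55
tool_pos: [0.6499, -0.278, 0.0018]
tool_rot: [3.141, 0.002, 0.003]
contact_force: [-0.3, -0.1, 5.0]
opening: 0.0501
grip_force: 41.9
```

Run:
```python
from h import *; from station import ctrl
inhand(ctrl)
```

```text
t 31.55 tcp [ 0.6499 -0.278   0.0018] yaw 0.09 F [-0.3 -0.1  5. ] open 0.0501 grip 41.9
z -14 n 531 med z -12.6 x [-25.6  26.1]
z -12 n 337 med z -11.4 x [-25.5  26. ]
z -10 n 71 med z -9.1 x [-22.4  26.1]
z -8 n 63 med z -7.3 x [-12.5  26.1]
z -6 n 62 med z -5.0 x [-12.6  26.1]
z -2 n 98 med z -0.5 x [-44.1  43.6]
z 0 n 1171 med z 1.1 x [-45.  45.]
z 2 n 97 med z 2.2 x [-44.4  45. ]
```

Gripped, centred and level. Lifting and moving back to the tall post.

Request:
send_rows([
  [4.5, [0, 0, -1], 0],
  [4.5, [0, 0, -3], 0],
  [4.5, [0, 0, -5], 0],
  [4.5, [0, 0, -5], 0],
  [4.5, [0, 0, -4], 0],
  [4.5, [0, 0, 0], 0],
  [4.5, [0, 0, 0], 0],
])

```text
t: 32.48
tool_pos: [0.648, -0.277, 0.1784]
tool_rot: [-3.14, -0.002, 0.004]
contact_force: [0.1, 0.6, -1.8]
opening: 0.05
grip_force: 42.0
```

Run:
```python
from h import *; from station import ctrl
d,o,R,Q=inhand(ctrl); togo(o,R,(.389,-.1785,.182))
```

```text
t 32.48 tcp [ 0.648  -0.277   0.1784] yaw 0.09 F [ 0.1  0.6 -1.8] open 0.05 grip 42.0
z -14 n 499 med z -12.7 x [-24.9  25.9]
z -12 n 368 med z -11.4 x [-25.  26.]
z -10 n 74 med z -9.1 x [-22.3  25.9]
z -4 n 64 med z -2.8 x [-12.5  26. ]
shift cm [-25.89  -9.89  -0.28]
```

Request:
send_rows([
  [4.5, [-3.7, -1.4, 0], 0],
  [4.5, [-3.7, -1.4, 0], 0],
  [4.5, [-3.7, -1.4, 0], 0],
  [4.5, [-3.7, -1.4, 0], 0],
  [4.5, [-3.7, -1.4, 0], 0],
  [4.5, [-3.7, -1.4, 0], 0],
  [4.5, [-3.7, -1.5, 0], 0],
  [4.5, [0, 0, 0], 0],
  [4.5, [0, 0, 0], 0],
])

```text
t: 33.65
tool_pos: [0.3897, -0.1788, 0.1792]
tool_rot: [-3.141, -0.002, 0.002]
contact_force: [-0.3, -0.2, -1.0]
opening: 0.0502
grip_force: 42.1
```

Run:
```python
from h import *; from station import ctrl
o,R=state(ctrl); d,P=look(ctrl,"wrist",(.462,-.18),.062,.025)
for c,lo,hi in(((.462,-.179),.073,.085),((.462,-.179),.018,.032)):
    b=band(P,c,.045,lo,hi); q=(b-o["tool_pos"])@R; print(lo,len(b),b.mean(0),"tool cm",q.mean(0)*100)
togo(o,R,(.4613,-.1782,.1))
```

```text
t 33.65 tcp [ 0.3897 -0.1788  0.1792] yaw 0.08 F [-0.3 -0.2 -1. ] open 0.0502 grip 42.1
wrist n 1594 cent [ 0.4626 -0.1807  0.0622] mec 0.4621 -0.1809 0.0181
0.073 349 [ 0.46189626 -0.17949475  0.07818762] tool cm [ 7.23115019  0.08422988 10.08900863]
0.018 6201 [ 0.4627586  -0.18046671  0.02546921] tool cm [ 7.32327492  0.18609442 15.36066202]
shift cm [ 7.17 -0.05  7.91]
```

The sleeve is in place with its top at 62 mm. Moving over the post now.

Request:
send_rows([
  [4.5, [2.4, 0, 0], 0],
  [4.5, [2.4, 0, 0], 0],
  [4.5, [2.4, 0, 2], 0],
  [4.5, [0, 0, 2], 0],
  [4.5, [0, 0, 2], 0],
  [4.5, [0, 0, 0.5], 0],
  [4.5, [0, 0, 0], 0],
  [4.5, [0, 0, 0], 0],
])

```text
t: 34.7
tool_pos: [0.4626, -0.1793, 0.1164]
tool_rot: [3.141, 0.002, 0.002]
contact_force: [0.5, -0.4, -0.7]
opening: 0.0503
grip_force: 42.1
```

Run:
```python
from h import *; from station import ctrl
o,R=state(ctrl); togo(o,R,(.4615,-.1782,.08))
d=ctrl.get_image("wrist"); P,_,_=cloud(d); b=band(P,(.462,-.18),.045,.018,.032); print(len(b),cv2.minEnclosingCircle(b[:,:2].astype(np.float32)))
b=band(P,(.462,-.18),.012,.072,.085);print("tip through bore",len(b),b.mean(0) if len(b) else "")
```

```text
t 34.7 tcp [ 0.4626 -0.1793  0.1164] yaw 0.09 F [ 0.5 -0.4 -0.7] open 0.0503 grip 42.1
shift cm [-0.12 -0.11  3.64]
6248 ((0.4615620970726013, -0.18004140257835388), 0.03967765346169472)
tip through bore 0
```

Underside is now ~115 mm; correcting slightly and lowering to ~78 mm.

Request:
send_rows([
  [4.5, [-0.1, -0.1, 1], 0],
  [4.5, [0, 0, 1], 0],
  [4.5, [0, 0, 1], 0],
  [4.5, [0, 0, 0.7], 0],
  [4.5, [0, 0, 0], 0],
  [4.5, [0, 0, 0], 0],
])

```text
t: 35.5
tool_pos: [0.461, -0.178, 0.0785]
tool_rot: [3.141, 0.002, 0.001]
contact_force: [-0.8, -0.5, -1.5]
opening: 0.05
grip_force: 42.1
```

Run:
```python
from h import *; from station import ctrl
d,o,R,Q=inhand(ctrl); P,_,_=cloud(d)
b=band(P,(.462,-.179),.009,.0765,.0835);print("tip through bore",len(b),b.mean(0) if len(b) else "", "bore centre",o["tool_pos"]+[.0004,-.0013,0])
```

```text
t 35.5 tcp [ 0.461  -0.178   0.0785] yaw 0.09 F [-0.8 -0.5 -1.5] open 0.05 grip 42.1
z -14 n 515 med z -12.7 x [-25.   26.1]
z -12 n 358 med z -11.4 x [-25.4  26.2]
z -10 n 64 med z -8.9 x [-22.3  26.2]
z -6 n 133 med z -4.7 x [-12.6  26. ]
z -4 n 164 med z -3.2 x [-12.3  26.1]
z -2 n 104 med z -1.0 x [-12.4  25.9]
tip through bore 404 [ 0.46338145 -0.17957299  0.08027667] bore centre [ 0.46144673 -0.17927372  0.07849758]
```

The tip is inside the bore and aligned. Lowering to the sleeve.

Request:
send_rows([
  [4.5, [0, 0, 0.5], 0],
  [4.5, [0, 0, 0.4], 0],
  [4.5, [0, 0, 0.3], 0],
  [4.5, [0, 0, 0.1], 0],
  [4.5, [0, 0, 0], 0],
  [4.5, [0, 0, 0], 0],
])

```text
t: 36.3
tool_pos: [0.461, -0.1779, 0.0655]
tool_rot: [3.141, 0.002, 0.0]
contact_force: [-0.1, 0.0, -0.9]
opening: 0.0499
grip_force: 42.1
```

Run:
```python
from h import *; from station import ctrl
o,R=state(ctrl); tops(ctrl,o["tool_pos"]+[.019,0,0],(.07,.085,.006))
```

```text
t 36.3 tcp [ 0.461  -0.1779  0.0655] yaw 0.09 F [-0.1  0.  -0.9] open 0.0499 grip 42.1
band 0.07 0.085 n 877 z 0.0775 xy [ 0.4797 -0.1779  0.0775]
```

Request:
send_rows([
  [4.5, [0, 0, 0.1], 0],
  [4.5, [0, 0, 0.1], 0],
  [4.5, [0, 0, 0], 0],
])

```text
t: 36.72
tool_pos: [0.461, -0.1779, 0.0638]
tool_rot: [3.141, 0.003, 0.0]
contact_force: [-0.9, 1.2, 1.2]
opening: 0.0502
grip_force: 42.4
```

Run:
```python
from h import *; from station import ctrl
o,R=state(ctrl); tops(ctrl,o["tool_pos"]+[.019,0,0],(.07,.085,.006))
```

```text
t 36.73 tcp [ 0.461  -0.1779  0.0638] yaw 0.09 F [-0.9  1.2  1.2] open 0.0502 grip 42.4
band 0.07 0.085 n 874 z 0.0758 xy [ 0.4798 -0.178   0.0758]
```

Contact is starting and the top reads 75.8 mm (target 76). I'll release, rise and back off, then check everything.

Request:
send_rows([
  [7.5, [0, 0, 0], 0],
  [7.5, [0, 0, 0], 0],
  [7.5, [0, 0, 0], 0],
  [7.5, [0, 0, -1.0], 0],
  [7.5, [0, 0, -3.0], 0],
  [7.5, [0, 0, -4.0], 0],
  [7.5, [0, 0, -4.0], 0],
  [7.5, [-2, 0, 0], 0],
  [7.5, [-3, 0, 0], 0],
  [7.5, [-2, 0, 0], 0],
])

```text
t: 38.02
tool_pos: [0.3901, -0.178, 0.1841]
tool_rot: [3.141, 0.002, 0.001]
contact_force: [-0.4, -0.6, 0.2]
opening: 0.0749
grip_force: 0.0
```

Request:
send_rows([
  [7.5, [0, 0, 0], 0],
  [7.5, [0, 0, 0], 0],
  [7.5, [0, 0, 0], 0],
  [7.5, [0, 0, 0], 0],
])

```text
t: 38.52
tool_pos: [0.3912, -0.1779, 0.1833]
tool_rot: [-3.141, -0.003, 0.0]
contact_force: [-0.8, -0.6, -0.1]
opening: 0.0751
grip_force: 0.0
```

Run:
```python
from h import *; from station import ctrl
o,R=state(ctrl); d,P=look(ctrl,"wrist",(.462,-.18),.076,.035)
a=band(P,(.462,-.18),.03,.072,.08); a=a[np.hypot(a[:,0]-.462,a[:,1]+.18)>.014]
A=np.c_[a[:,:2]-a[:,:2].mean(0),np.ones(len(a))]; s=np.linalg.lstsq(A,a[:,2],rcond=None)[0]; print("tilt deg",np.degrees(s[:2]),"z",s[2])
b=band(P,(.462,-.18),.045,.018,.032); print("gear rim",len(b),np.median(b[:,2]))
d=ctrl.get_image("top"); P,_,_=cloud(d)
for n,c,lo,hi in(("pulley rim",(.506,-.0305),.018,.034),("pulley hub",(.506,-.0305),.036,.044),("oil",(.648,-.0235),.09,.11),("flux",(.5795,-.412),.088,.1),("bearing",(.459,-.179),.07,.08)):
    b=band(P,c,.035,lo,hi); print(n,len(b),np.round(b.mean(0),4) if len(b) else "")
```

```text
t 38.52 tcp [ 0.3912 -0.1779  0.1833] yaw 0.11 F [-0.8 -0.6 -0.1] open 0.0751 grip 0.0
wrist n 5305 cent [ 0.4617 -0.1794  0.0759] mec 0.4611 -0.1793 0.0261
tilt deg [-0.12379477  0.05286584] z 0.07581731808495762
gear rim 2562 0.025356812109343208
pulley rim 584 [ 0.5063 -0.0305  0.0252]
pulley hub 152 [ 0.5069 -0.0306  0.0393]
oil 39 [ 0.6483 -0.0255  0.0963]
flux 317 [ 0.579  -0.4113  0.093 ]
bearing 32 [ 0.4599 -0.1766  0.075 ]
```

All heights are right, the bearing is flat and both bottles are standing. Handing in.

```bash
python3 -c "
from station import ctrl
print(ctrl.finish_job())"
```

```text
the job is handed in; nothing more can be done
None
```

The kit is loaded and handed in at about 39 s: gear, sleeve and bearing are stacked in order on the tall post and the pulley is on the short post, all measured at their seated heights, and both bottles are still standing.

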